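# Change over the ice bins

### The arm

A 7-joint arm with a two-finger parallel gripper is mounted at the origin on the work surface. World frame = base frame: x ahead of the robot, y to its left, z up, the work surface at z = 0. Lengths are in m, angles in degrees, forces in N, time in s.
With the tool pointing down it reaches from about 0.4 to 0.875 m from the base axis. Payload 4.4 kg.
Tool frame: the origin (TCP) lies midway between the tips of the shut fingers; the grasp point (between the pads) lies pinch_z behind it (pinch_z is the distance from the TCP to the grasp point, in m); x points along the fingers, y is the direction in which the jaws open and shut, and the axes are right-handed (so a half turn about x gives the same grasp; the last joint's range is limited). The gripper opens to 85 mm and grips with 20 to 120 N. Pads are 22 mm wide; open, the fingers measure 114 mm over their backs; the gripper's body (76 mm by 85 mm) begins 54 mm behind the grasp point. The pads swing forward as they close: fully open they stand 13 mm farther back than shut.
Start: joints at [62.75, 36.005, 2.206, 86.941, -1.547, 57.084, -1.146], TCP at [0.259, -0.596, 0.231] pointing down, gripper open.
Joint ranges: [-175.42, 175.42], [-21.48, 121.26], [-71.46, 75.88], [10.55, 141.38], [-63.04, 243.04], [13.31, 113.54], [-168.57, 168.57]. Speed limits (degrees/s): [147.25, 147.25, 180, 180, 180, 180, 180].

### API

Orientations are given as a 3x3 rotation matrix whose columns are the frame's x, y, z axes.
In Python, from cell import get_obs, camera, camera_params, job_done, pinch_z gives the robot as it stands.
- The arm moves only by the shell command python3 -m creep 'ROWS' [FORCE]. ROWS is JSON, one flat list of numbers, 7 for each row, row after row: the shift along the tool's x, y, z in mm, then the turn, a rotation vector about the tool's x, y, z in degrees, then the finger opening in mm, from 0 to 85.4. A call has 1 to 20 rows; each row shifts and turns the commanded pose from where the row before left it, along the tool's axes as they then stand; what a row does not reach is not made up. A row lasts 1/8 s, in which the tool goes at most 62.5 mm and 10.7 degrees, less where a joint would pass 70% of its speed; a pose out of reach is approached as far as the arm can. A call is refused whole if a number of a shift passes 62.5 or a number of a turn 10.7, either way. A call with a gripper value outside its range is refused whole. The fingers move at their own pace and stop on an object; FORCE is the grip in N (left out, the last holds). Time passes only in rows, so rows that do not move let the fingers close. It gives the time, the measured TCP pose, the force and the opening at its end, in the units of the state.
- get_obs(): the state, without advancing time (a new reading comes with each control period).
- camera(name): name is "scene" or "top" or "wrist"; returns the picture (480x640x3 uint8, red, green, blue); there is no depth.
- camera_params(name): a dict with "camera_matrix" (3x3 intrinsics, pixels), "distortion" ([k1, k2, p1, p2, k3] as OpenCV has them; the pictures are not rectified), "xyz" and "rotation" of the camera in the world; the wrist camera has in their place "mount" (4x4, takes a point from camera to tool coordinates, whose origin is the TCP and whose axes are the tool frame's). Camera axes: x right, y down, z forward; pixel columns grow to the right and rows downward; lengths in m; the calibration is good to about 2 mm. A picture is of the moment at which its call begins: read the wrist's pose just before it. camera_params takes no time and is no camera call.
- job_done(): hands the job in, once; it reports no verdict.
The state is a dict: "time_s": time; "joint_positions": joint angles; "dq": joint speeds; "effort": joint torques, N m; "eef_pos": TCP position; "tool_rot": TCP orientation; "contact_force": force on the tool from outside, world axes, zero at the start; "torque": the same for the moment, N m; "grip_width": finger opening in m.
Only numpy, scipy, OpenCV 4.12 (cv2) and the standard library are available. Lean on these libraries where they do the work, as an engineer would, in place of code of your own. Each camera call takes 0.05 s, during which the arm holds its last target. There are 200 camera calls.

### The job

Change over to the fresh ice bin. First swing up the lid of the bin that is shut until the folding stay at its side snaps straight and locks, so that the lid stands open by itself. Then press down the metal thumb tab at the knee of the other bin's locked stay until the stay folds, so that its lid comes all the way down and shut.

Things in the scene. Friction and masses are not known exactly. Their poses are not given: they have to be found in the camera images.
- knob_a (a point): Centre of the 28 mm brown ball knob on the shut bin's lid, 38 mm in front of the lid's front edge on a 10 mm stem. Axes: x back towards the hinge, y along the hinge to the left, z out of the lid's top (up when shut). The hinge line, parallel to y, passes 218 mm along +x and 8 mm along -z: the ball rises on that arc, up and away from the robot. About 2 to 4 N lift it; the hinge is damped.
- knee_a (a joint): Knee of the stay (two 82 mm flat steel bars) on the right (-y) side of the bin that starts shut. Rad: 0 folded, lid shut; 2.68 dead straight; 2.82 sprung past straight on its stop = locked. The lid then stands at 78 degrees, its limit. Let go above 73 degrees, a spring in the knee finishes the locking; let go below 65, the lid falls shut.
- tab_b (a point): Top centre of the steel thumb tab (36 x 70 x 6 mm, long along y) at the open bin's knee, 65 mm right of its lid's edge. Axes while locked: x level towards the hinge, y left along the hinge, z up. 2 to 5 N from above break it; it goes down and along +x at about 45 degrees on an 82 mm arc, tilting. Once 45 mm down, the lid sinks shut by itself in about 2 s; let go sooner, it may spring back.
- lid_b (a joint): Lid of the bin that starts open. Rad: 0 shut, 1.36 open and locked (knob top 340 mm high). The bins are alike and fixed, either one on the left: cream box 180 mm deep, 170 wide, 110 high, brown lid 16 mm thick hinged on the far rim; stay and tab outside its right (-y) wall. The falling lid's knob swings down in front of the bin, the tab down along its right wall.

How it is judged (in metres and radians):
On the way:
1. the lid that was shut stands open on its locked stay, while the other lid is still open (value of joint knee_a above 2.74 rad and value of joint lid_b above 1.2 rad), for 0.3 s.
At the end, for the whole second after the job is handed in: The lid that was shut stands open with its stay locked past straight (knee above 2.74 rad), and the lid that was open is down and shut (within 0.08 rad, about 5 degrees) (value of joint knee_a above 2.74 rad and value of joint lid_b below 0.08 rad); the robot touches nothing.
It also fails if it takes over 58 s, if anything falls off the work surface, if the arm or the gripper's body presses on something with over 40 N, if the wrist force passes 120 N, or if a joint passes its speed limit or range.

## Working session

There is one attempt and no reset: what is moved stays moved. The work goes in short steps, Python scripts to look and compute and a shell command to move; the robot and the scene stay as the last step left them, time stands still between calls to the robot, and variables do not carry over. Pictures are saved under pics/ and viewed, about 8 in all and at most 12, crops included, and the job is handed in when it is done.

```bash
mkdir -p pics; ls
python3 - <<'E'
from cell import *
import cv2,numpy as np
o=get_obs();print(o['eef_pos'],np.round(o['tool_rot'],3).tolist(),pinch_z)
for n in("scene","top"):
    cv2.imwrite(f"pics/{n}0.png",camera(n)[:,:,::-1]);p=camera_params(n);print(n,{k:np.round(v,4).tolist() for k,v in p.items()})
print(np.round(camera_params("wrist")["mount"],4).tolist())
E
```

```text
pics
[ 0.25876334 -0.5955808   0.23039415] [[-0.001, 0.398, -0.917], [0.002, -0.917, -0.398], [-1.0, -0.002, 0.0]] 0.0187
scene {'camera_matrix': [[484.9024, 0.0, 320.5541], [0.0, 484.9024, 238.9706], [0.0, 0.0, 1.0]], 'distortion': [0.0275, 0.0, 0.0, 0.0, 0.0], 'xyz': [0.7908, 0.2728, 0.8692], 'rotation': [[-0.818, 0.4961, -0.291], [0.5752, 0.7046, -0.4156], [-0.0012, -0.5074, -0.8617]]}
top {'camera_matrix': [[478.0446, 0.0, 312.7038], [0.0, 478.0446, 240.0642], [0.0, 0.0, 1.0]], 'distortion': [-0.0938, 0.0, 0.0, 0.0, 0.0], 'xyz': [0.4292, -0.0579, 0.9142], 'rotation': [[0.0138, -0.9879, 0.1542], [-0.9999, -0.0138, 0.0012], [0.001, -0.1542, -0.988]]}
[[-0.0006, -0.2718, 0.9623, -0.1428], [1.0, 0.0006, 0.0008, -0.0003], [-0.0008, 0.9623, 0.2718, -0.0699], [0.0, 0.0, 0.0, 1.0]]
```

View pics/scene0.png

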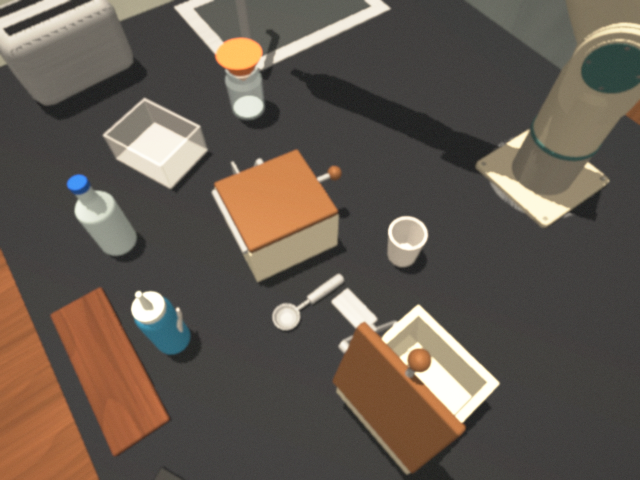

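View pics/top0.png

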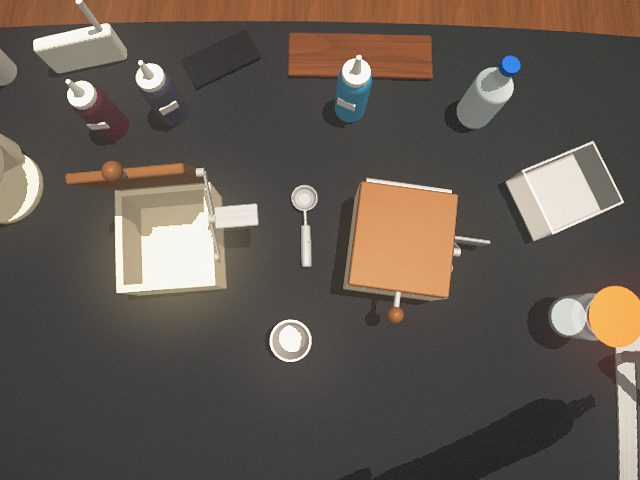

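The top view shows the shut bin on the right: knob at (396,314), lid corners at (361,183), (457,195), (447,297) and (349,283). The open bin is on the left, with its tab at about (237,216). In the scene view the knob is at (335,172) and the tab at (355,308).

```bash
cat > h.py <<'E'
from cell import *
import cv2,numpy as np
def ray(n,uv):
    p=camera_params(n)
    q=cv2.undistortPoints(np.array([[uv]],float),np.array(p["camera_matrix"]),np.array(p["distortion"]))[0,0]
    if n=="wrist":
        o=get_obs();T=np.array(p["mount"]);R=np.array(o["tool_rot"]);c=np.array(o["eef_pos"])+R@T[:3,3];d=R@T[:3,:3]@[q[0],q[1],1]
    else: c=np.array(p["xyz"]);d=np.array(p["rotation"])@[q[0],q[1],1]
    return c,d/np.linalg.norm(d)
def tri(*L):
    A=0;b=0;rs=[ray(*l) for l in L]
    for c,d in rs:
        M=np.eye(3)-np.outer(d,d);A=A+M;b=b+M@c
    x=np.linalg.solve(A,b);return x,[np.linalg.norm(np.cross(x-c,d)) for c,d in rs]
def atz(n,uv,z):
    c,d=ray(n,uv);return c+d*(z-c[2])/d[2]
E
python3 - <<'E'
from h import *
np.set_printoptions(precision=4,suppress=True)
print("knob",tri(("top",(396,314)),("scene",(335,172))))
print("tab",tri(("top",(237,216)),("scene",(355,308))))
c=[atz("top",p,.126) for p in((361,183),(457,195),(447,297),(349,283))];print(np.array(c))
for i in range(4):d=c[(i+1)%4]-c[i];print(np.linalg.norm(d),np.degrees(np.arctan2(d[1],d[0])))
print("openrim",[atz("top",p,.11) for p in((116,294),(226,291))])
print("tabcorners",[atz("top",p,.21) for p in((215,206),(257,205),(258,227),(216,228))])
for n,s in(("scene",(270,130,250,240)),("top",(60,150,240,180))):
    x,y,w,h=s;cv2.imwrite(f"pics/{n}crop.png",cv2.resize(cv2.imread(f"pics/{n}0.png")[y:y+h,x:x+w],None,fx=2.4,fy=2.4,interpolation=2))
a=cv2.imread("pics/scenecrop.png");b=cv2.imread("pics/topcrop.png");print(a.shape,b.shape)
E
```

```text
knob (array([ 0.4307, -0.1944,  0.1249]), [np.float64(0.0012717434447128218), np.float64(0.0012717434447129252)])
tab (array([0.5823, 0.0654, 0.167 ]), [np.float64(0.0012286956772329311), np.float64(0.0012286956772329665)])
[[ 0.6518 -0.138   0.126 ]
 [ 0.6337 -0.3028  0.126 ]
 [ 0.4601 -0.2803  0.126 ]
 [ 0.4815 -0.1178  0.126 ]]
0.16580036091851477 -96.27288984942912
0.17507583244236333 172.6346018211957
0.16392082516130568 82.50529749565777
0.1715546039951535 -6.74758596750534
openrim [array([0.4571, 0.2765, 0.11  ]), array([0.466 , 0.0876, 0.11  ])]
tabcorners [array([0.5893, 0.0916, 0.21  ]), array([0.5916, 0.0278, 0.21  ]), array([0.5578, 0.0252, 0.21  ]), array([0.5554, 0.0884, 0.21  ])]
(576, 600, 3) (432, 576, 3)
```

View pics/scenecrop.png

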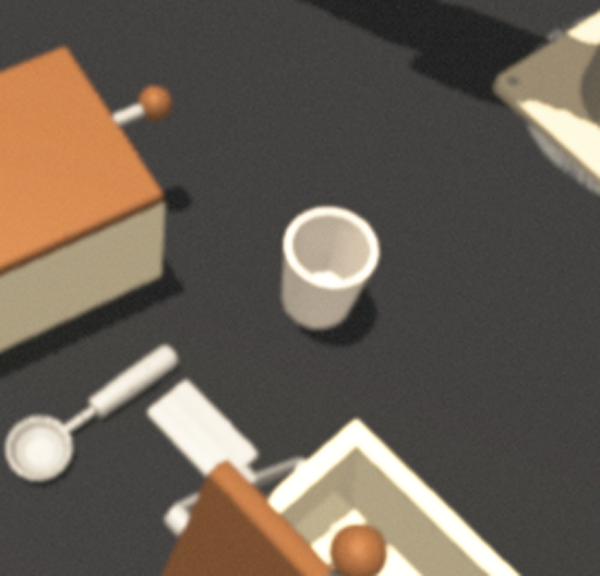

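View pics/topcrop.png

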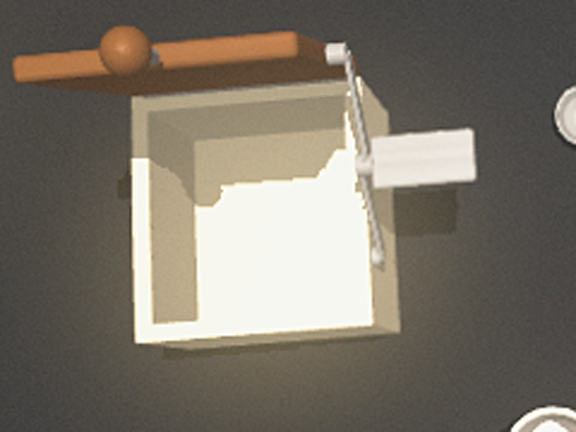

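```bash
python3 - <<'E'
from h import *
np.set_printoptions(precision=4,suppress=True)
for a,b in(((258,225),(347,288.3)),((257,204),(331.7,300.8)),((216,228),(377.5,319.6))):print(tri(("top",a),("scene",b)))
print("jar",tri(("top",(615,315)),("scene",(240,55))))
E
python3 -m creep '[-15,0,0,7.6,0,0,85, -15,0,0,7.6,0,0,85, -15,0,0,7.6,0,0,85, -15,0,0,7.7,0,0,85]'
python3 -m creep '[0,-42,-12,0,0,0,85, 0,-42,-12,0,0,0,85, 0,-42,-12,0,0,0,85, 0,-42,-12,0,0,0,85, 0,-42,-12,0,0,0,85, 0,-42,-12,0,0,0,85, 0,-42,-12,0,0,0,85, 0,-42,-12,0,0,0,85, 0,-42,-12,0,0,0,85, 0,-42,-12,0,0,0,85, 0,0,0,0,0,0,85, 0,0,0,0,0,0,85]'
python3 - <<'E'
from h import *
o=get_obs();print(o['eef_pos'],np.round(o['tool_rot'],3).tolist(),o['contact_force'],o['time_s'])
cv2.imwrite("pics/w1.png",camera("wrist")[:,:,::-1])
p=camera_params("wrist");T=np.array(p["mount"]);R=np.array(o["tool_rot"]);print({k:np.round(v,3).tolist() for k,v in p.items() if k!="mount"})
E
```

```text
(array([0.5699, 0.0308, 0.162 ]), [np.float64(0.00016375128180109533), np.float64(0.0001637512818010343)])
(array([0.6035, 0.034 , 0.1634]), [np.float64(0.0007222011012175576), np.float64(0.0007222011012175408)])
(array([0.5636, 0.0992, 0.1614]), [np.float64(0.0008757181412872322), np.float64(0.0008757181412871888)])
jar (array([ 0.4294, -0.5483,  0.1625]), [np.float64(0.0013371813351939657), np.float64(0.0013371813351940242)])
time_s: 0.6
eef_pos: [0.2589, -0.5958, 0.2912]
tool_rot: [[-0.0, -0.127, -0.992], [0.001, -0.992, 0.127], [-1.0, -0.001, 0.001]]
contact_force: [-0.1, -1.0, 0.1]
grip_width: 0.0852
time_s: 2.1
eef_pos: [0.429, -0.1946, 0.2912]
tool_rot: [[-0.001, -0.122, -0.992], [-0.0, -0.992, 0.122], [-1.0, 0.001, 0.001]]
contact_force: [0.1, -0.3, -0.0]
grip_width: 0.0848
[ 0.4290207  -0.19455228  0.29117853] [[-0.001, -0.122, -0.992], [-0.0, -0.992, 0.122], [-1.0, 0.001, 0.001]] [ 0.1098328  -0.28154034 -0.0147869 ] 2.1
{'camera_matrix': [[390.226, 0.0, 325.141], [0.0, 390.226, 242.468], [0.0, 0.0, 1.0]], 'distortion': [-0.08, 0.0, 0.0, 0.0, 0.0]}
```

View pics/w1.png

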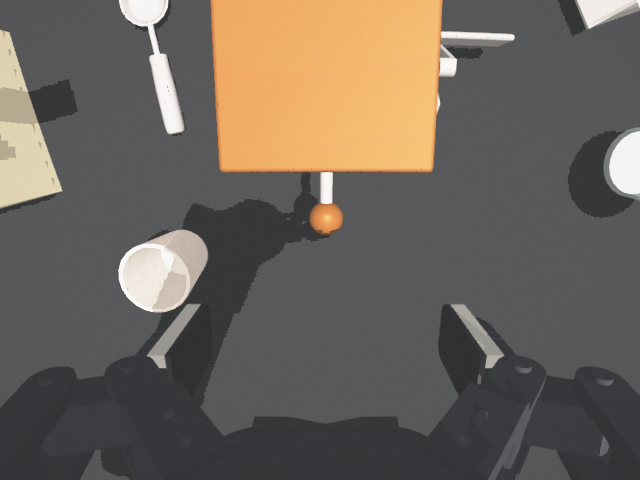

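The wrist view shows the knob at (326,217), with the lid square to the tool and the cup to the left around (165,270).

Run:
```python
from h import *
np.set_printoptions(precision=4,suppress=True)
k=atz("wrist",(326,217),.118);print("knob",k,"tri",tri(("wrist",(326,217)),("top",(396,314)),("scene",(335,172))))
print("cup",atz("wrist",(205,260),.08),tri(("wrist",(155,277)),("top",(291,341))))
o=get_obs();R=np.array(o["tool_rot"]);print((R.T@(k-o["eef_pos"]))*1000+[pinch_z*1000,0,0])
```

```text
knob [ 0.431  -0.1957  0.118 ] tri (array([ 0.431 , -0.1952,  0.1234]), [np.float64(0.001255355586801487), np.float64(0.0007243798688012516), np.float64(0.001960408646436213)])
cup [ 0.3955 -0.0741  0.08  ] (array([ 0.3842, -0.0218,  0.0817]), [np.float64(0.0006997120518689049), np.float64(0.000699712051868754)])
[191.9017   0.1667  -2.2801]
```

```bash
python3 -m creep '[30,0,-1,0,0,0,60, 40,0,-1,0,0,0,60, 40,0,0,0,0,0,60, 40,0,0,0,0,0,60, 25,0,0,0,0,0,60, 15,0,0,0,0,0,60, 0,0,0,0,0,0,20, 0,0,0,0,0,0,20, 0,0,0,0,0,0,20, 0,0,0,0,0,0,20, 0,0,0,0,0,0,20, 0,0,0,0,0,0,20]' 40
python3 - <<'E'
import numpy as np
for t in range(0,85,6):
    f=lambda a:np.array([-218*np.cos(a)+8*np.sin(a),218*np.sin(a)+8*np.cos(a)])
    d=f(np.radians(t+6))-f(np.radians(t));print(t+6,np.round([-d[1],-d[0]],1),np.round(f(np.radians(t+6))-f(0)))
E
```

```text
time_s: 3.65
eef_pos: [0.4313, -0.1954, 0.1019]
tool_rot: [[0.001, -0.123, -0.992], [-0.001, -0.992, 0.123], [-1.0, 0.001, -0.001]]
contact_force: [-1.9, -5.0, 2.8]
grip_width: 0.026
6 [-22.7  -2. ] [ 2. 23.]
12 [-22.4  -4.4] [ 6. 45.]
18 [-21.8  -6.7] [13. 67.]
24 [-21.  -9.] [22. 88.]
30 [-20.  -11.1] [ 33. 108.]
36 [-18.7 -13.1] [ 46. 127.]
42 [-17.2 -15. ] [ 61. 144.]
48 [-15.5 -16.7] [ 78. 159.]
54 [-13.7 -18.3] [ 96. 173.]
60 [-11.7 -19.6] [116. 185.]
66 [ -9.6 -20.7] [137. 194.]
72 [ -7.4 -21.6] [158. 202.]
78 [ -5.1 -22.3] [181. 207.]
84 [ -2.7 -22.7] [203. 210.]
90 [ -0.4 -22.8] [226. 210.]
```

```bash
python3 -m creep '[-11.4,0,-0.8,0,0,0,20, -11.3,0,-1.2,0,0,0,20, -11.2,0,-2,0,0,0,20, -11.2,0,-2.4,0,0,0,20, -11,0,-3,0,0,0,20, -10.8,0,-3.7,0,0,0,20, -10.6,0,-4.2,0,0,0,20, -10.4,0,-4.8,0,0,0,20, -10.1,0,-5.3,0,0,0,20, -9.9,0,-5.8,0,0,0,20]'
```

```text
time_s: 4.9
eef_pos: [0.4653, -0.1997, 0.2098]
tool_rot: [[0.002, -0.122, -0.993], [-0.002, -0.993, 0.122], [-1.0, 0.002, -0.002]]
contact_force: [1.9, -4.8, -3.3]
grip_width: 0.0256
```

```bash
python3 -m creep '[-9.5,0,-6.3,0,0,0,20, -9.2,0,-6.8,0,0,0,20, -8.8,0,-7.3,0,0,0,20, -8.4,0,-7.7,0,0,0,20, -8,0,-8.2,0,0,0,20, -7.6,0,-8.5,0,0,0,20, -7,0,-9,0,0,0,20, -6.6,0,-9.3,0,0,0,20, -6.1,0,-9.6,0,0,0,20, -5.6,0,-10,0,0,0,20, -5,0,-10.2,0,0,0,20, -4.6,0,-10.5,0,0,0,20, -4,0,-10.7,0,0,0,20, -3.4,0,-10.9,0,0,0,20]'
```

```text
time_s: 6.65
eef_pos: [0.588, -0.2148, 0.3029]
tool_rot: [[-0.001, -0.123, -0.992], [-0.002, -0.992, 0.123], [-1.0, 0.002, 0.001]]
contact_force: [-0.9, -4.8, -1.6]
grip_width: 0.0256
```

```bash
python3 -m creep '[-2.8,0,-11,0,0,0,20, -2.2,0,-11.1,0,0,0,20, -0.5,0,-3,0,0,0,20, 0,0,-2,0,0,0,20, 0,0,0,0,0,0,20, 0,0,0,0,0,0,20]'
python3 - <<'E'
from h import *
cv2.imwrite("pics/top2.png",camera("top")[:,:,::-1])
E
```

```text
time_s: 7.4
eef_pos: [0.6153, -0.2182, 0.3087]
tool_rot: [[0.0, -0.123, -0.992], [-0.002, -0.992, 0.123], [-1.0, 0.002, -0.0]]
contact_force: [0.1, -5.5, -1.1]
grip_width: 0.0254
```

View pics/top2.png

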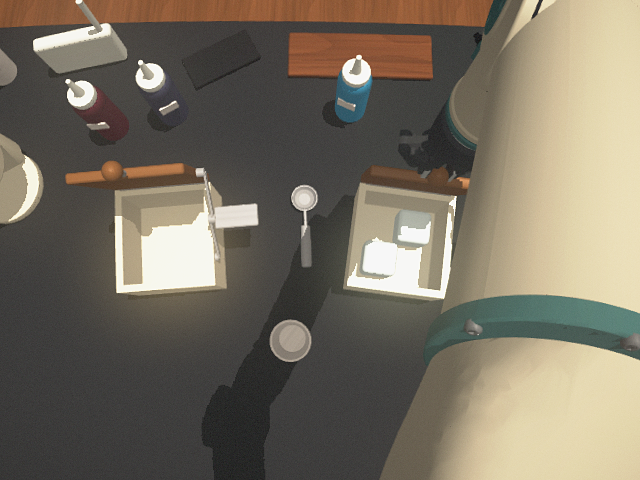

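The lid is standing at about 78° by knob travel. The stay is hidden by the arm, so I'll nudge it a little to feel the stop.

```bash
python3 -m creep '[0,0,-2.5,0,0,0,20, 0,0,-2.5,0,0,0,20, 0,0,0,0,0,0,20, 0,0,0,0,0,0,20, 0,0,0,0,0,0,20]'
```

```text
time_s: 8.07
eef_pos: [0.619, -0.2187, 0.3087]
tool_rot: [[-0.002, -0.124, -0.992], [-0.001, -0.992, 0.124], [-1.0, 0.002, 0.002]]
contact_force: [-3.3, -3.8, -0.0]
grip_width: 0.0248
```

```bash
python3 -m creep '[0,0,0,0,0,0,50, 0,0,0,0,0,0,50, 0,0,0,0,0,0,60, 0,0,0,0,0,0,60, -10,0,0,0,0,0,60, -25,0,0,0,0,0,60, -30,0,0,0,0,0,60, -20,0,0,0,0,0,60, 0,0,0,-6,0,0,60, 0,0,0,-6,0,0,0, 0,0,0,0,0,0,0, 0,0,0,0,0,0,0]'
python3 - <<'E'
from h import *
o=get_obs();R=np.array(o["tool_rot"]);print(np.round(R,3),R.T@(np.array([.583,.045,o["eef_pos"][2]])-o["eef_pos"])*1000)
E
```

```text
time_s: 9.57
eef_pos: [0.6203, -0.2176, 0.3939]
tool_rot: [[0.0, 0.085, -0.996], [-0.0, -0.996, -0.085], [-1.0, 0.0, -0.0]]
contact_force: [-0.1, -0.3, 0.4]
grip_width: 0.0055
[[ 0.     0.085 -0.996]
 [-0.    -0.996 -0.085]
 [-1.     0.    -0.   ]] [-4.66023170e-02 -2.64846900e+02  1.48957872e+01]
```

```bash
python3 -m creep '[0,-33,2,0,0,0,0, 0,-33,2,0,0,0,0, 0,-33,2,0,0,0,0, 0,-33,2,0,0,0,0, 0,-33,2,0,0,0,0, 0,-33,2,0,0,0,0, 0,-33,2,0,0,0,0, 0,-34,1,0,0,0,0, 20,0,0,0,0,0,0, 30,0,0,0,0,0,0, 30,0,0,0,0,0,0, 20,0,0,0,0,0,0, 0,0,0,0,0,0,0, 0,0,0,0,0,0,0]'
python3 - <<'E'
from h import *
w=camera("wrist");s=camera("top")
cv2.imwrite("pics/w3.png",w[:,:,::-1])
cv2.imwrite("pics/t3.png",s[:,:,::-1])
E
```

```text
time_s: 11.32
eef_pos: [0.583, 0.0453, 0.2945]
tool_rot: [[0.002, 0.086, -0.996], [0.0, -0.996, -0.086], [-1.0, 0.0, -0.002]]
contact_force: [0.3, -0.6, 0.5]
grip_width: -0.0003
```

View pics/w3.png

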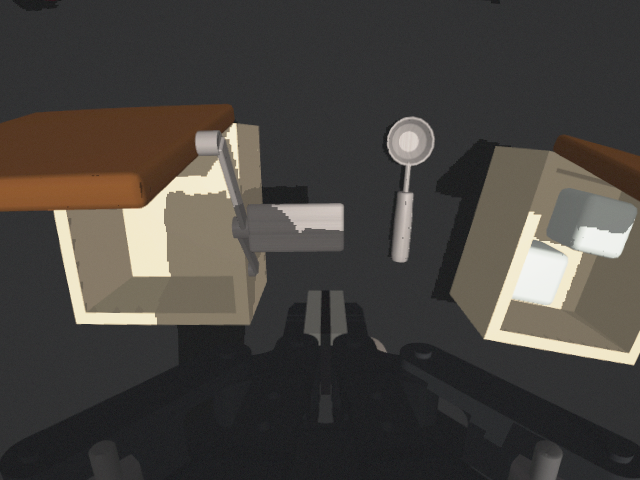

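View pics/t3.png

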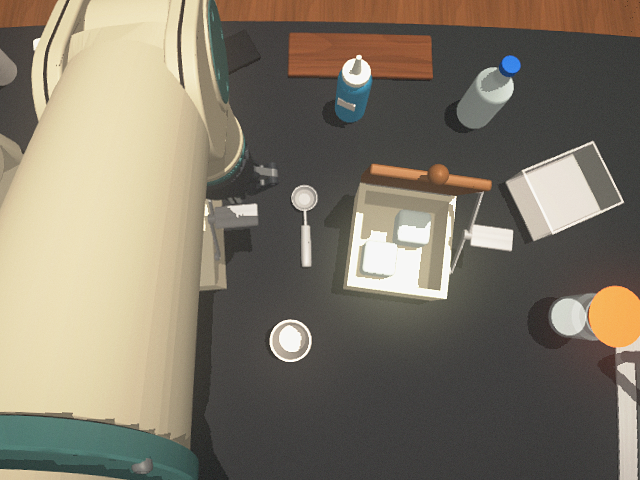

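Bin A's lid stands free, with its stay straight at (475,235) in the top view. In the wrist view the tab has corners at about (248,205), (343,205), (343,250) and (250,250).

Run:
```python
from h import *
np.set_printoptions(precision=4,suppress=True)
for p in((248,205),(343,205),(343,250),(250,250)):print(atz("wrist",p,.162))
print(tri(("wrist",(343,250)),("top",(258,225)),("scene",(347,288.3))))
print("lid top right",atz("wrist",(143,198),.33),atz("wrist",(235,110),.12))
o=get_obs();R=np.array(o["tool_rot"]);print(R.T@(np.array([.583,.05,.165])-o["eef_pos"])*1000)
```

```text
[0.5984 0.1025 0.162 ]
[0.6042 0.0347 0.162 ]
[0.5708 0.0313 0.162 ]
[0.5648 0.0998 0.162 ]
(array([0.5702, 0.031 , 0.1615]), [np.float64(0.0005589112994586828), np.float64(0.0002366035268676356), np.float64(0.00045926555885381076)])
lid top right [0.6307 0.1016 0.33  ] [0.6647 0.1235 0.12  ]
[129.7679  -4.725    0.028 ]
```

```bash
python3 -m creep '[30,3,0,0,0,0,0, 40,0,0,0,0,0,0, 35,0,0,0,0,0,0, 15,0,0,0,0,0,0, 5,0,0,0,0,0,0, 0,0,0,0,0,0,0]'
```

```text
time_s: 12.18
eef_pos: [0.5835, 0.0423, 0.1695]
tool_rot: [[0.002, 0.087, -0.996], [0.0, -0.996, -0.087], [-1.0, -0.0, -0.002]]
contact_force: [0.0, -0.6, 0.2]
grip_width: 0.0002
```

```bash
python3 -m creep '[4,0,0,0,0,0,0, 4,0,0,0,0,0,0, 3.5,0,-2.8,0,0,0,0, 3.5,0,-2.8,0,0,0,0, 3.5,0,-2.5,0,0,0,0, 3.5,0,-2.5,0,0,0,0]'
```

```text
time_s: 12.92
eef_pos: [0.5992, 0.0438, 0.1495]
tool_rot: [[0.013, 0.087, -0.996], [0.001, -0.996, -0.087], [-1.0, -0.0, -0.013]]
contact_force: [5.8, 0.4, 7.3]
grip_width: 0.0002
```

```bash
python3 -m creep '[4,0,-1,0,0,0,0, 4,0,-1,0,0,0,0, 4.5,0,-1,0,0,0,0, 4.5,0,-1,0,0,0,0, 5,0,-1,0,0,0,0, 5,0,-0.5,0,0,0,0]'
```

```text
time_s: 13.68
eef_pos: [0.6139, 0.0452, 0.1257]
tool_rot: [[0.033, 0.087, -0.996], [0.003, -0.996, -0.087], [-0.999, -0.001, -0.033]]
contact_force: [19.4, 2.1, 10.4]
grip_width: -0.0003
```

Run:
```python
from h import *
w=camera("wrist");s=camera("scene")
a=cv2.resize(w[100:340,180:500],(400,300));b=cv2.resize(s[240:480,270:590],(400,300))
cv2.imwrite("pics/m4.png",np.vstack([a,b])[:,:,::-1])
```

```text
(no output)
```

View pics/m4.png

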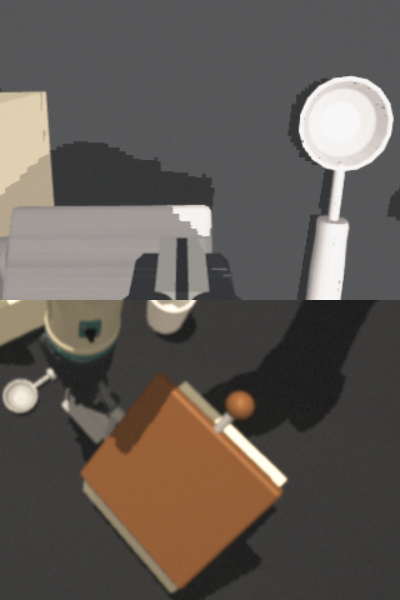

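The lid is already most of the way down, so I'll back off upwards.

```bash
python3 -m creep '[-10,0,0,0,0,0,0, -20,0,0,0,0,0,0, -25,2,0,0,0,0,0, -30,10,0,0,0,0,0, -30,30,0,0,0,0,0, -30,40,0,0,0,0,0, 0,0,0,0,0,0,0, 0,0,0,0,0,0,0, 0,0,0,0,0,0,0, 0,0,0,0,0,0,0, 0,0,0,0,0,0,0, 0,0,0,0,0,0,0, 0,0,0,0,0,0,0, 0,0,0,0,0,0,0, 0,0,0,0,0,0,0, 0,0,0,0,0,0,0]'
python3 - <<'E'
from h import *
w=camera("top");s=camera("scene")
cv2.imwrite("pics/m5.png",np.vstack([cv2.resize(w[:320],(600,300)),cv2.resize(s[140:],(540,290))[:,:].copy() if 0 else cv2.resize(s[140:],(600,300))])[:,:,::-1])
E
```

```text
time_s: 15.78
eef_pos: [0.6058, -0.0381, 0.2646]
tool_rot: [[0.0, 0.087, -0.996], [0.0, -0.996, -0.087], [-1.0, -0.0, -0.0]]
contact_force: [0.7, 0.5, -0.6]
grip_width: -0.0002
```

View pics/m5.png

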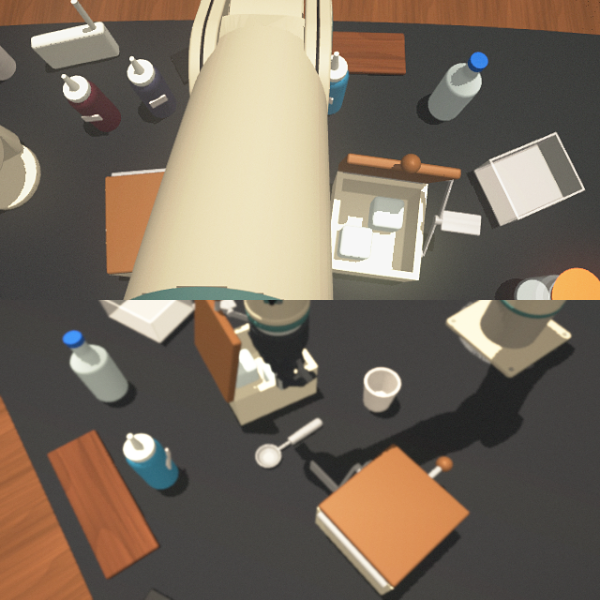

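Bin B looks shut. I'll move the arm aside so both cameras can see its knob.

```bash
python3 -m creep '[-45,0,20,0,0,0,0, -45,0,20,0,0,0,0, -45,0,20,0,0,0,0, 0,45,20,0,0,0,0, 0,45,20,0,0,0,0, 0,45,0,0,0,0,0, 0,45,0,0,0,0,0, 0,0,0,0,0,0,0, 0,0,0,0,0,0,0]'
python3 - <<'E'
from h import *
w=camera("top");s=camera("scene")
cv2.imwrite("pics/m6.png",np.hstack([cv2.resize(w[140:340,40:240],(400,400)),cv2.resize(s[240:440,330:530],(400,400))])[:,:,::-1])
E
```

```text
time_s: 17.0
eef_pos: [0.5218, -0.2254, 0.3993]
tool_rot: [[-0.0, 0.087, -0.996], [0.001, -0.996, -0.087], [-1.0, -0.001, 0.0]]
contact_force: [0.0, 0.4, -0.1]
grip_width: -0.0003
```

View pics/m6.png

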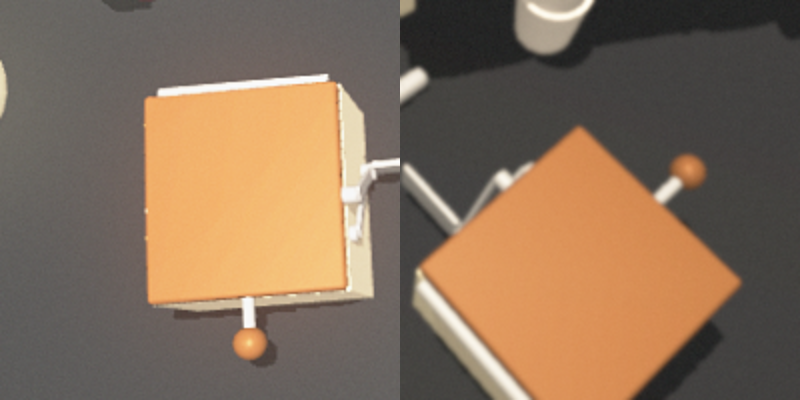

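The knob is at (250,343) in the top crop, which is full-image (165,311.5). In the scene crop it is at (288,171), which is (474,325.5).

Run:
```python
from h import *
print(tri(("top",(165,311.5)),("scene",(474,325.5))))
o=get_obs();print(o["contact_force"],o["time_s"])
job_done()
```

```text
(array([0.42931247, 0.18675018, 0.12112791]), [np.float64(0.0005429563447427326), np.float64(0.0005429563447426545)])
[-0.34979533 -0.22380465  0.55277557] 17.1
the job is handed in; nothing more can be done
```

I changed over the bins and handed the job in at 17.1 s.

- **Shut bin (A):** I gripped its knob and swung the lid up to the stop, where about 3 N pushed back. After I let go it stood by itself. Later top and scene pictures showed it still standing, with its stay straight in the top view. I saw no direct reading of the knee angle.
- **Open bin (B):** I pressed its thumb tab down along the arc with the shut fingers, which folded the stay, and the lid came down.
    - During the press, the tab pushed the fingers sideways with up to about 19 N. The fingers also drifted roughly 10 mm farther along +x than commanded.
    - At the end its knob measured 121 mm high. A shut lid puts it at about 118 mm, and bin A's shut knob measured 123–125 mm the same way, so this agrees with shut.

The gripper was clear of everything at the end, with residual force under 1 N. No check failed.

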